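Hold test tweezers on a sensor chip's pads

TASK

Take the sprung test tweezers by their blue finger grips, lift them off their stand and squeeze them until the two bent-down gold tips are as far apart as the two gold pads on the white sensor chip. Bring the tips over the pads, one tip to each, and lower them, level, until they touch the pads lightly or hover no more than 5 mm above them. Finish there, still holding the tweezers with the gap steady on the pads; do not press hard on the chip, and leave the little bottles beside the work where they stand.

Things in the scene. Friction and masses are not known exactly. Their poses are not given: they have to be found in the camera images.
- tweezers_grip (a point): Centre between the two blue finger grips of the test tweezers, half-way up, 59 mm above the bench at the start. x: to the gold tips, y: to the left blade, z up. Pinch across y. Each grip is 40 mm long (x), 14 mm high; width over both 51 mm released, 34 mm at 22 mm tip gap (grip faces then parallel), 9.5 mm less per 0.1 rad. Tips 91 mm ahead (+x), ends 47 mm below.
- tweezers: The sprung test tweezers: white display housing at the heel, two steel blades, mass about 70 g, lying flat on the stand. Origin on the hinge axis at the heel, 95 mm behind (-x) and 7 mm below the grip centre; same axes; housing top 17 mm above it. Pinched evenly, the midpoint of the tips stays straight ahead of the midpoint of the grips. Centre of mass within 6 mm of the grip centre in x.
- tweezers_leg (a joint): Squeeze in rad, angle by which the left blade has closed towards the right: 0 released (tips 55 mm apart), 0.178 with tips 22 mm apart like the pads; gap = 55 mm - 186 mm x angle; end stop 0.27. Spring: 2 to 3 N at the grips to start, about 10 N on each grip at 0.178; springs open when let go.
- tip_left (a point): End (lowest point) of the left-hand gold tip, a 5 mm round pin pointing down.
- tip_right (a point): End (lowest point) of the right-hand gold tip, a 5 mm round pin pointing down.
- stand: Grey stand of the tweezers, fixed; origin on the bench below the grips (within 3 mm), x as the tweezers. Foot 185 x 50 x 8 mm; block with cheeks (top 58 mm) under the heel; 78 mm wide black crossbar, top 52 mm, under the blades 45 mm ahead of the grips. Nothing stands beside the grips. The tips hang 40 mm below the blades: lift at least 60 mm before moving sideways.
- fixture: Blue chip holder, fixed, 64 (x) x 70 (y) mm, 14 mm high, white chip on it (top 18 mm), two steel clips 20 mm high 28 mm either side in y. Origin on the bench below the midpoint of the two pads. The pads lie along its y, so the tweezers point along its x (roughly away from the robot; it may be turned about the vertical).
- pad_left (a point): Centre of the top face of the left gold pad (at +y of the holder), 11 mm across, 20 mm above the bench. The two pad centres are 22 mm apart.
- pad_right (a point): Centre of the top face of the right gold pad (at -y of the holder), like the left one.
- dropper: Bystander: brown dropper bottle with black cap, 44 mm across, 85 mm high, origin at the centre of its underside.
- weighing_bottle: Bystander: low glass weighing bottle with lid, 48 mm across, 44 mm high, origin at the centre of its underside.
There are look-alikes about, which are no part of the job. Leave any brown or pink look-alike of the fixture alone.

How it is judged:
On the way:
1. the tweezers are lifted clear of the stand in the fingers (height (world z) of tweezers above 0.085 m and contact force between tweezers and stand below 0.05 N and contact force between tweezers and the fingers above 0.5 N), for 0.2 s.
At the end, for the whole second after the job is handed in: The robot still holds the tweezers in its fingers, clear of the stand and level within 0.2 rad, at rest: tip ends 22 mm apart within 4 mm (centre to centre) and steady, each within 6 mm sideways of the centre of its own pad and no more than 6 mm above the pads (touching with under 8 N is fine) (distance between tip_left and tip_right between 0.018 and 0.026 m and ((horizontal distance between tip_left and pad_left below 0.006 m and horizontal distance between tip_right and pad_right below 0.006 m) or (horizontal distance between tip_left and pad_right below 0.006 m and horizontal distance between tip_right and pad_left below 0.006 m)) and z of tip_left in the frame of fixture between 0.018 and 0.026 m and z of tip_right in the frame of fixture between 0.018 and 0.026 m and angle between tweezers's own z axis and vertical below 0.2 rad and contact force between tweezers and the fingers above 1 N and contact force between tweezers and stand below 0.05 N and height (world z) of tweezers above 0.045 m and contact force between tweezers and fixture below 8 N and linear speed of tweezers below 0.02 m/s and velocity of joint tweezers_leg between -0.05 and 0.05 rad/s); the arm keeps its last pose, push and grip.
It fails at once if the tips are pressed on the chip or its holder with more than 15 N (contact force between tweezers and fixture above 15 N).
It fails at once if the small brown dropper bottle is pushed or tipped (moved more than 20 mm) (distance of dropper from where it was at the start of the episode above 0.02 m).
It fails at once if the low glass weighing bottle is pushed or tipped (moved more than 20 mm) (distance of weighing_bottle from where it was at the start of the episode above 0.02 m).
It also fails if it takes over 32 s, if anything falls off the work surface, if the arm or the gripper's body presses on something with over 40 N, if the wrist force passes 120 N, or if a joint passes its speed limit or range.

ROBOT

A 6-joint arm with a two-finger parallel gripper is mounted at the origin on a cart in front of the work surface, level with it; the furniture and walls round the work are solid. World frame = base frame: x ahead of the robot, y to its left, z up, the work surface at z = 0. Lengths are in m, angles in rad, forces in N, time in s.
With the tool pointing down it reaches from about 0.35 to 0.975 m from the base axis. Payload 4.9 kg.
Tool frame: the origin (TCP) lies on the front face of the gripper's body, between the roots of the fingers; the fingertips stand ctrl.finger_overhang ahead of it and the grasp point (between the pads) lies 54 mm ahead of it (ctrl.finger_overhang is the distance from the TCP to the fingertips, in m); z points along the fingers, y is the line along which they close (so a half turn about z gives the same grasp; the last joint's range is limited). The gripper opens to 85 mm and grips with 20 to 120 N. Pads are 22 mm wide; open, the fingers measure 114 mm over their backs; the gripper's body (76 mm by 85 mm) begins 54 mm behind the grasp point. The pads swing forward as they close: fully open they stand 13 mm farther back than shut.
Start: joints at [1.172, 0.053, 1.613, -0, 1.476, -0.119], TCP at [0.173, 0.601, 0.304] pointing down, gripper open.
Joint ranges: [-3.01, 3.01], [-1.01, 2.22], [0.06, 2.58], [-1.02, 4.17], [0.09, 2.62], [-3.14, 3.14]. Speed limits (rad/s): [2.57, 2.57, 3.14, 3.14, 3.14, 3.14].

INTERFACE

Orientations are given as a rotation vector (axis times angle).
In Python, from station import ctrl, vision gives the robot as it stands. The module is installed in compiled form; this text tells all that it offers.
- The arm moves only by the tool drive_tool, never from a script. Its argument "rows" is a list of rows, each a list of 2 entries, a list of its own where there are three numbers: the shift along the tool's x, y, z in m, then the turn about the tool's z in rad. A call has 1 to 10 rows; each row shifts and turns the commanded pose from where the row before left it, along the tool's axes as they then stand; what a row does not reach is not made up. A row lasts 1/10 s, in which the tool goes at most 50 mm and 8.59 degrees, less where a joint would pass 70% of its speed; a pose out of reach is approached as far as the arm can. A call with a gripper value outside its range is refused whole. "jaw" is the closure, from 0 (fully open) to 1 (shut), set as the call begins (left out, the last holds). The fingers move at their own pace and stop on an object; "grip_force" is the grip in N (left out, the last holds). Time passes only in rows, so rows that do not move let the fingers close. It gives the time, the measured TCP pose, the force, the opening and the grip force at its end, in the units of the state.
- ctrl.get_obs(): the state, without advancing time (a new reading comes with each control period).
- vision.get_image(name): name is "scene" or "side" or "wrist"; returns a dict with "image" (384x512x3 uint8, blue, green, red), "vertical_fov" (degrees; the focal length in pixels is half the picture's height over the tangent of half this angle, whatever the lens; pixels are square), "cx", "cy" (the principal point, pixels), "dist_coeffs" ([k1, k2, p1, p2, k3] as OpenCV has them; the pictures are not rectified), "R" (3x3) and "t" (3): a world point X has camera coordinates R X + t. Camera axes: x right, y down, z forward; pixel columns grow to the right and rows downward; lengths in m; the calibration is good to about 2 mm. A picture is of the moment at which its call begins. There is no depth.
- ctrl.finish_job(): hands the job in; it is judged then, once.
The state is a dict: "t": time; "q": joint angles; "dq": joint speeds; "effort": joint torques, N m; "tool_pos": TCP position; "tool_rot": TCP orientation; "contact_force": force on the tool from outside, world axes, zero at the start; "wrist_torque": the same for the moment, N m; "opening": finger opening in m; "grip_force": force on a finger pad.
Only numpy, scipy, OpenCV 4.12 (cv2) and the standard library are available. Lean on these libraries where they do the work, as an engineer would, in place of code of your own. Each camera call takes 0.05 s, during which the arm holds its last target. There are 200 camera calls.

## Working session

There is one attempt and no reset: what is moved stays moved. The work goes in short steps, Python scripts to look and compute and a tool call to move; the robot and the scene stay as the last step left them, time stands still between calls to the robot, and variables do not carry over. Pictures are saved under pics/ and viewed, at most 10 in all, crops included, and the job is handed in when it is done.

Besides the shell and the picture viewer there is one more tool, called in YAML: its name, and indented under it one key for each argument. drive_tool: Moves the arm, as the interface text tells. Its arguments: {"type":"object","properties":{"rows":{"type":"array","items":{"type":"array"}},"jaw":{"type":"number"},"grip_force":{"type":"number"}},"required":["rows"]}

```bash
mkdir -p pics; cat > h.py <<'E'
import numpy as np, cv2
from station import ctrl, vision
def snap(n,f):
    d=vision.get_image(n); cv2.imwrite('pics/'+f,d['image']); 
    import pickle; pickle.dump(d,open('pics/'+f+'.pkl','wb')); return d
def load(f):
    import pickle; return pickle.load(open('pics/'+f+'.pkl','rb'))
def K(d):
    h=d['image'].shape[0]; f=h/2/np.tan(np.radians(d['vertical_fov'])/2)
    return np.array([[f,0,d['cx']],[0,f,d['cy']],[0,0,1.]])
def ray(d,uv):
    p=cv2.undistortPoints(np.array([[uv]],float),K(d),np.array(d['dist_coeffs'],float))[0,0]
    R=np.array(d['R']);t=np.array(d['t']); return -R.T@t, R.T@np.array([p[0],p[1],1])
def atz(d,uv,z):
    o,v=ray(d,uv); return o+v*(z-o[2])/v[2]
def proj(d,X):
    return cv2.projectPoints(np.array(X,float).reshape(-1,3),cv2.Rodrigues(np.array(d['R'],float))[0],np.array(d['t'],float),K(d),np.array(d['dist_coeffs'],float))[0][:,0]
E
python3 - <<'E'
from h import *
ims=[snap(n,n+'0.png') for n in('scene','side','wrist')]
for d in ims: print(-np.array(d['R']).T@d['t'],d['vertical_fov'])
print(ctrl.get_obs(),ctrl.finger_overhang)
E
```

```text
[0.10042931 0.27488169 0.66707189] 52.65608605096313
[ 0.8882626  -0.60690983  0.96406912] 51.38724720055794
[0.09380107 0.62123415 0.37280173] 71.58568757635429
{'t': 0.15, 'q': array([ 1.17198628e+00,  5.32355355e-02,  1.61397686e+00,  1.83095546e-07,
        1.47600900e+00, -1.19029783e-01]), 'dq': array([ 0.00027045, -0.00140742, -0.00340235,  0.0001851 ,  0.00111007,
        0.00203473]), 'effort': array([ 7.47420745e-04, -3.94247818e+01, -3.70718336e+01, -1.34542752e-04,
        4.71887965e-03,  4.22251537e-05]), 'tool_pos': array([0.17246279, 0.60034857, 0.30292758]), 'tool_rot': array([-4.37987563e-01, -3.11048936e+00,  2.47274186e-03]), 'contact_force': array([ 0.88375462, -0.456363  , -0.0607021 ]), 'wrist_torque': array([-0.05264177,  0.02061265, -0.01841731]), 'grip_force': 0.0, 'opening': 0.08550012673046835} 0.0726
```

View pics/scene0.png

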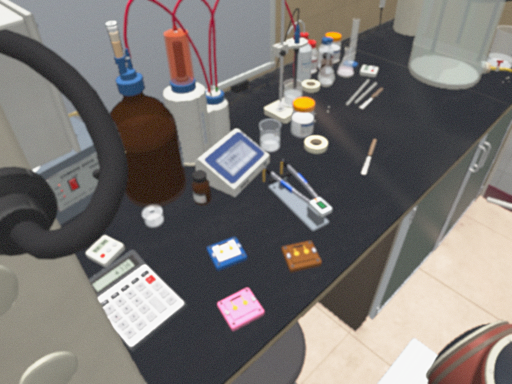

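View pics/side0.png

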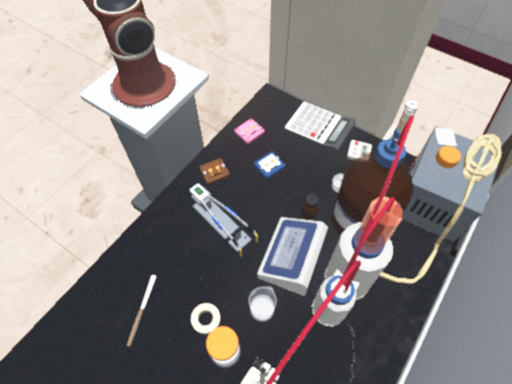

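View pics/wrist0.png

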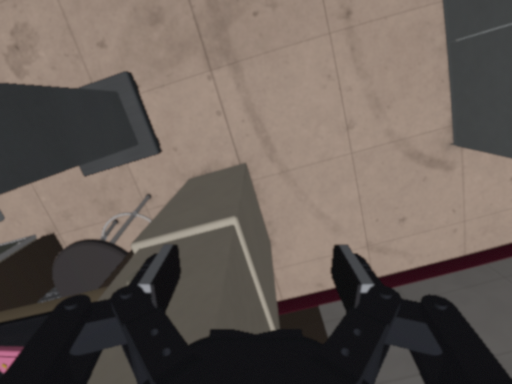

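Scene view: tweezers at about (300,195), blue chip holder at (227,252), dropper at (201,187), weighing bottle at (152,215). Side view: tweezers at (222,218), holder at (269,164). The wrist camera sees no work yet. Next I'll enlarge both areas.

```bash
python3 - <<'E'
from h import *
a=load('scene0.png');b=load('side0.png')
A=cv2.resize(a['image'][150:280,180:340],None,fx=4.5,fy=4.5,interpolation=cv2.INTER_CUBIC)[:, :]
A=cv2.resize(a['image'][150:280,190:340],(400*1,347),interpolation=cv2.INTER_CUBIC)
A=cv2.resize(a['image'][150:275,200:335],(540,500),interpolation=cv2.INTER_CUBIC)
cv2.imwrite('pics/sc.png',cv2.resize(a['image'][150:275,198:338],(700,625))[:600])
B=cv2.resize(b['image'][145:265,180:300],(600,600),interpolation=cv2.INTER_CUBIC); cv2.imwrite('pics/sd.png',B)
for n,p,z in(('grip',(295,190),.059),('fix',(227,252),.018),('drop',(201,200),.0),('weigh',(152,225),0)): print(n,atz(a,p,z))
for n,p,z in(('grip',(222,212),.059),('fix',(269,164),.018),('drop',(310,215),.0),('weigh',(338,190),0)): print(n,atz(b,p,z))
E
```

```text
grip [ 0.5309264  -0.25242585  0.059     ]
fix [ 0.53002988 -0.03771102  0.018     ]
drop [ 0.71445797 -0.10872202  0.        ]
weigh [0.72870337 0.02793411 0.        ]
grip [ 0.5401936 -0.2636688  0.059    ]
fix [ 0.54045747 -0.04631773  0.018     ]
drop [ 0.71934174 -0.11189701  0.        ]
weigh [ 7.43264656e-01  1.40847539e-03 -1.11022302e-16]
```

View pics/sc.png

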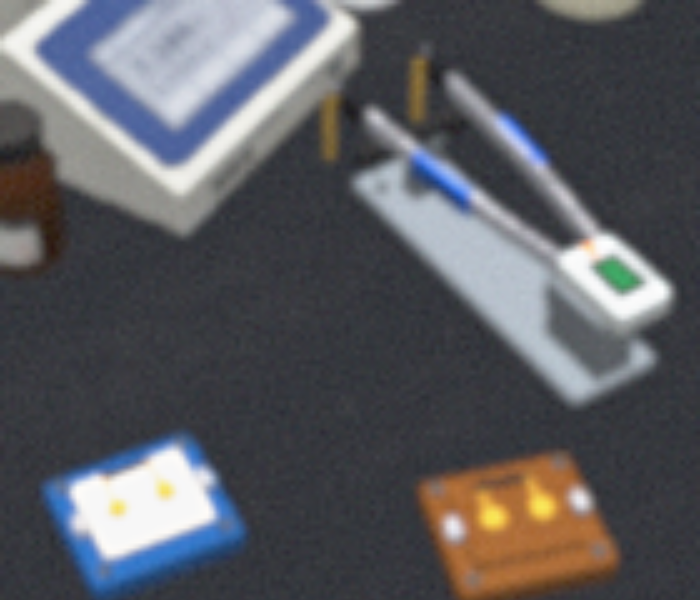

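View pics/sd.png

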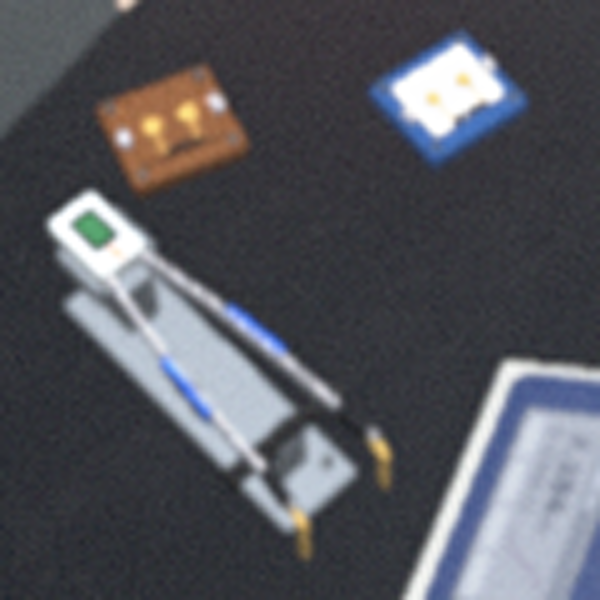

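Scene crop: grips at (443,182) and (522,139), tip ends at (330,158) and (417,120), pads at (118,508) and (166,489). Side crop: grips at (256,330) and (187,387), tips at (384,484) and (304,553), pads at (433,98) and (463,80).

```bash
cat > /dev/null; python3 - <<'E'
from h import *
a=load('scene0.png');b=load('side0.png')
S=lambda u,v:(198+u/5-.4,150+v/5-.4); D=lambda u,v:(180+u/5-.4,145+v/5-.4)
def tri(p,q):
    o1,v1=ray(a,p);o2,v2=ray(b,q)
    A=np.c_[v1,-v2];s=np.linalg.lstsq(A,o2-o1,rcond=None)[0]
    P,Q=o1+v1*s[0],o2+v2*s[1]; return (P+Q)/2,np.linalg.norm(P-Q)
for n,p,q,z in(('gL',(443,182),(256,330),.061),('gR',(522,139),(187,387),.061),('tL',(330,158),(384,484),.012),('tR',(417,120),(304,553),.012),('pA',(118,508),(433,98),.02),('pB',(166,489),(463,80),.02),('hous',(612,265),(97,228),.069)):
    P,e=tri(S(*p),D(*q)); print(n,P.round(4),round(e,4),atz(a,S(*p),z)[:2].round(4),atz(b,D(*q),z)[:2].round(4))
E
```

```text
gL [ 0.5557 -0.2479  0.0589] 0.0014 [ 0.5536 -0.2466] [ 0.557  -0.2483]
gR [ 0.5478 -0.2952  0.0621] 0.0016 [ 0.548  -0.2968] [ 0.548  -0.2943]
tL [ 0.6466 -0.2627  0.0099] 0.0008 [ 0.6445 -0.2612] [ 0.6474 -0.2632]
tR [ 0.6353 -0.3171  0.0103] 0.0002 [ 0.6338 -0.3156] [ 0.6358 -0.3176]
pA [ 0.5377 -0.0397  0.0107] 0.0192 [ 0.5391 -0.0293] [ 0.535  -0.0527]
pB [ 0.5373 -0.0426  0.0248] 0.0195 [ 0.5325 -0.0509] [ 0.5421 -0.0323]
hous [ 0.4558 -0.2509  0.07  ] 0.0003 [ 0.4566 -0.2517] [ 0.4552 -0.2506]
```

```bash
python3 - <<'E'
from h import *
a=load('scene0.png');b=load('side0.png');w=load('wrist0.png')
print('wrist axes',np.array(w['R']).round(2).tolist())
for z in(0,-.3,.1,.2): print(z,[atz(w,p,z)[:2].round(2).tolist() for p in((237,218),(275,330),(135,245),(90,270))])
for n,p in(('ringR',(120,140)),('ringtop',(20,35)),('hub',(20,200)),('col edge',(128,350)),('tblcorner',(60,200))):
    o,v=ray(a,p); v/=np.linalg.norm(v); print(n,o.round(2),v.round(2),(o+.3*v).round(2),(o+.5*v).round(2))
for n,p in(('cornerTable',(265,85)),('colL',(272,50)),('colR',(430,30)),('tblR',(400,110)),('bottle',(365,225))): print(n,[atz(b,p,z).round(2).tolist() for z in(0,.2)])
E
```

```text
wrist axes [[0.28, 0.96, -0.0], [0.91, -0.26, 0.32], [0.31, -0.09, -0.95]]
0 [[0.25, 0.55], [0.48, 0.55], [0.25, 0.38], [0.27, 0.28]]
-0.3 [[0.37, 0.49], [0.78, 0.49], [0.37, 0.18], [0.41, 0.01]]
0.1 [[0.2, 0.57], [0.37, 0.57], [0.2, 0.44], [0.22, 0.37]]
0.2 [[0.16, 0.59], [0.27, 0.59], [0.16, 0.51], [0.17, 0.46]]
ringR [0.1  0.27 0.67] [ 0.8  -0.29 -0.53] [0.34 0.19 0.51] [0.5  0.13 0.4 ]
ringtop [0.1  0.27 0.67] [ 0.94 -0.19 -0.27] [0.38 0.22 0.59] [0.57 0.18 0.53]
hub [0.1  0.27 0.67] [ 0.82 -0.03 -0.57] [0.35 0.26 0.5 ] [0.51 0.26 0.38]
col edge [0.1  0.27 0.67] [ 0.51 -0.06 -0.86] [0.25 0.26 0.41] [0.35 0.25 0.24]
tblcorner [0.1  0.27 0.67] [ 0.79 -0.11 -0.6 ] [0.34 0.24 0.49] [0.5  0.22 0.37]
cornerTable [[0.34, 0.22, 0.0], [0.46, 0.05, 0.2]]
colL [[0.26, 0.38, -0.0], [0.39, 0.18, 0.2]]
colR [[0.69, 0.81, 0.0], [0.73, 0.52, 0.2]]
tblR [[0.76, 0.38, 0.0], [0.79, 0.17, 0.2]]
bottle [[0.86, -0.05, 0.0], [0.86, -0.17, 0.2]]
```

```bash
python3 - <<'E'
from h import *
a=load('scene0.png');b=load('side0.png');w=load('wrist0.png')
for n,p in(('ringR',(120,140)),('hub',(20,200)),('grey',(60,330))):
    o,v=ray(a,p); v/=np.linalg.norm(v)
    for s in(.1,.2,.3,.4,.5,.6,.8):
        X=o+s*v; print(n,s,X.round(2),'side',proj(b,X)[0].round(),'wrist',proj(w,X)[0].round())
for z in (.2,.3,.4,.6): print(z,[atz(b,p,z).round(2).tolist() for p in((272,3),(440,3))])
E
python3 -c "
import cv2;a=cv2.imread('pics/side0.png')[0:130,230:480];b=cv2.imread('pics/scene0.png')[:,0:160]
import numpy as np
cv2.imwrite('pics/c.png',np.hstack([cv2.resize(a,(500,260)),cv2.resize(b,(250,600))[:260]*0]) if 0 else cv2.resize(a,(750,390)))"
```

```text
ringR 0.1 [0.18 0.25 0.61] side [ 214. -157.] wrist [644. -99.]
ringR 0.2 [0.26 0.22 0.56] side [ 236. -115.] wrist [117. 320.]
ringR 0.3 [0.34 0.19 0.51] side [258. -74.] wrist [-365060.  397216.]
ringR 0.4 [0.42 0.16 0.46] side [280. -33.] wrist [ 4126. -4631.]
ringR 0.5 [0.5  0.13 0.4 ] side [301.   7.] wrist [160. 327.]
ringR 0.6 [0.58 0.1  0.35] side [322.  46.] wrist [ -4. 596.]
ringR 0.8 [0.74 0.04 0.24] side [362. 123.] wrist [ 37. 594.]
hub 0.1 [0.18 0.27 0.61] side [ 222. -158.] wrist [ 631. -105.]
hub 0.2 [0.26 0.27 0.55] side [ 252. -119.] wrist [219. 231.]
hub 0.3 [0.35 0.26 0.5 ] side [280. -81.] wrist [-2111303.  2798896.]
hub 0.4 [0.43 0.26 0.44] side [306. -45.] wrist [ 1150. -1286.]
hub 0.5 [0.51 0.26 0.38] side [332. -10.] wrist [ 62. 587.]
hub 0.6 [0.59 0.25 0.32] side [356.  23.] wrist [ 75. 642.]
hub 0.8 [0.76 0.25 0.21] side [402.  85.] wrist [151. 578.]
grey 0.1 [0.16 0.28 0.59] side [ 218. -150.] wrist [651. -87.]
grey 0.2 [0.22 0.28 0.51] side [ 242. -104.] wrist [-796. 1099.]
grey 0.3 [0.28 0.29 0.43] side [263. -63.] wrist [ 10140. -10091.]
grey 0.4 [0.35 0.29 0.35] side [282. -26.] wrist [-45. 568.]
grey 0.5 [0.41 0.3  0.27] side [300.   8.] wrist [ 22. 542.]
grey 0.6 [0.47 0.3  0.19] side [316.  39.] wrist [ 95. 482.]
grey 0.8 [0.59 0.31 0.04] side [345.  93.] wrist [172. 413.]
0.2 [[0.27, 0.36, 0.2], [0.7, 0.66, 0.2]]
0.3 [[0.35, 0.23, 0.3], [0.73, 0.49, 0.3]]
0.4 [[0.43, 0.11, 0.4], [0.75, 0.33, 0.4]]
0.6 [[0.59, -0.15, 0.6], [0.8, -0.0, 0.6]]
```

View pics/c.png

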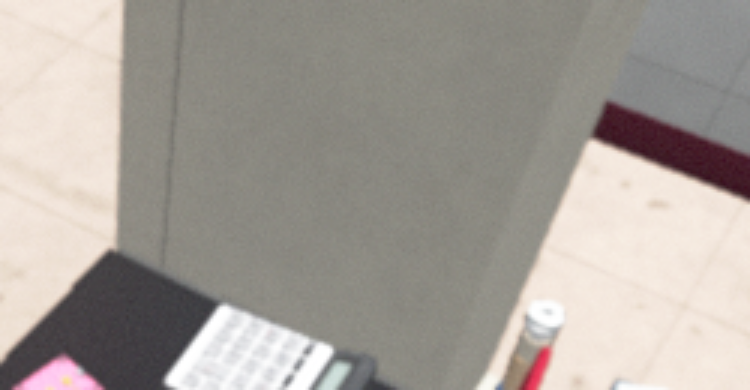

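The side crop shows a tall grey column standing at the table's end, its left edge near column 272 of the full picture. It lies next to my path, so I'll locate it better.

```bash
python3 - <<'E'
from h import *
a=load('scene0.png');b=load('side0.png');w=load('wrist0.png')
for z in(-.3,0,.2,.3,.4,.5,.6):
    X=(.345,.225,z); print(z,proj(a,X)[0].round(),proj(b,X)[0].round(),proj(w,X)[0].round())
for X in((.33,.51,-.2),(.33,.51,0),(.33,.4,0),(.33,.25,0),(.33,.25,.2),(.3,.25,.2)): print(X,'wrist',proj(w,X)[0].round(),proj(b,X)[0].round())
A=cv2.resize(a['image'][:,:200],None,fx=1.55,fy=1.55);W=cv2.resize(w['image'][150:384,0:300],None,fx=1.6,fy=1.6)
H=np.zeros((596,800,3),np.uint8);H[:A.shape[0],:A.shape[1]]=A[:596];W=W[:, :480];H[:W.shape[0],320:320+W.shape[1]]=W
cv2.imwrite('pics/cw.png',H)
E
```

```text
-0.3 [202. 456.] [264. 141.] [146. 234.]
0 [180. 411.] [266.  85.] [ 83. 311.]
0.2 [155. 358.] [267.  35.] [-15. 434.]
0.3 [136. 316.] [268.   4.] [-86. 531.]
0.4 [110. 258.] [269. -33.] [468. -39.]
0.5 [ 72. 169.] [270. -76.] [-1789042.  2138829.]
0.6 [18. 30.] [ 271. -128.] [193. 274.]
(0.33, 0.51, -0.2) wrist [238. 219.] [301.  79.]
(0.33, 0.51, 0) wrist [231. 269.] [306.  38.]
(0.33, 0.4, 0) wrist [169. 284.] [290.  54.]
(0.33, 0.25, 0) wrist [ 91. 302.] [266.  79.]
(0.33, 0.25, 0.2) wrist [ -6. 424.] [267.  28.]
(0.3, 0.25, 0.2) wrist [-23. 406.] [259.  25.]
```

View pics/cw.png

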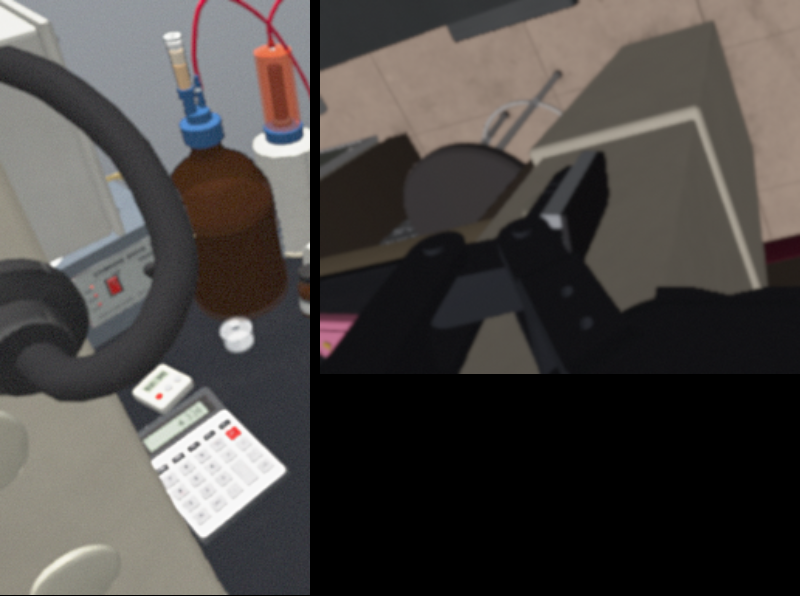

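The scene crop shows a handwheel in front of the tall column. The wheel is about 0.5 m up, and the column's corner is near (0.34, 0.25). I'll pass beneath the wheel and close to the base with the jaws closed, in small calls.

drive_tool:
  rows:
    - [[-0.012,-0.028,0.025],0]
    - [[-0.012,-0.028,0.025],0]
    - [[-0.012,-0.028,0.025],0]
    - [[-0.012,-0.028,0.025],0]
    - [[-0.01,-0.028,0.025],0]
  jaw: 1
  grip_force: 20

```text
t: 0.65
tool_pos: [0.1896, 0.4487, 0.1776]
tool_rot: [-0.438, -3.111, 0.001]
contact_force: [-0.3, 0.2, -0.5]
opening: 0.0123
grip_force: 0.0
```

```bash
cat >> h.py <<'E'
def tgt(X,yaw=None):
    o=ctrl.get_obs(); R=cv2.Rodrigues(np.array(o['tool_rot']))[0]
    d=R.T@(np.array(X)-o['tool_pos']); y=R[:,1]; cur=np.arctan2(-y[0],y[1])
    print('t',round(o['t'],2),'q',o['q'].round(2),'pos',o['tool_pos'].round(4),'yaw',round(cur,3),'F',o['contact_force'].round(1),'op',round(o['opening'],4),'gf',round(o['grip_force'],1))
    print('shift',d.round(4),'turn',None if yaw is None else round(cur-yaw,3),'tilt',R[:,2].round(3))
E
python3 -c "
from h import *
tgt((.24,.25,.15))"
```

```text
t 0.65 q [ 1.02 -0.17  2.04 -0.    1.27 -0.27] pos [0.1896 0.4487 0.1776] yaw -0.28 F [-0.3  0.2 -0.5] op 0.0123 gf 0.0
shift [-0.1033 -0.177   0.0277] turn None tilt [-0. -0. -1.]
```

drive_tool:
  rows:
    - [[-0.02,-0.035,0.009],0]
    - [[-0.02,-0.035,0.009],0]
    - [[-0.021,-0.035,0.009],0]
    - [[-0.02,-0.035,0],0]
    - [[-0.02,-0.035,0],0]

```text
t: 1.15
tool_pos: [0.238, 0.2524, 0.1511]
tool_rot: [-0.436, -3.11, 0.001]
contact_force: [0.4, -0.6, 0.7]
opening: 0.0002
grip_force: 0.0
```

```bash
python3 -c "
from h import *
tgt((.29,.16,.15))"
```

```text
t 1.15 q [ 0.6  -0.57  2.38 -0.    1.33 -0.69] pos [0.238  0.2524 0.1511] yaw -0.279 F [ 0.4 -0.6  0.7] op 0.0002 gf 0.0
shift [-0.0754 -0.0746  0.0011] turn None tilt [-0.001 -0.001 -1.   ]
```

drive_tool:
  rows:
    - [[-0.025,-0.025,0],0]
    - [[-0.025,-0.025,0],0]
    - [[-0.025,-0.025,0],0]
    - [[-0.033,-0.029,-0.01],0]
    - [[-0.033,-0.029,-0.01],0]
    - [[-0.033,-0.029,-0.01],0]
    - [[-0.023,-0.027,-0.018],0]
    - [[-0.023,-0.027,-0.018],0]
    - [[-0.023,-0.027,-0.018],0]
    - [[-0.023,-0.027,-0.018],0]

```text
t: 2.15
tool_pos: [0.4197, -0.0805, 0.2544]
tool_rot: [-0.439, -3.111, -0.0]
contact_force: [1.1, 0.4, -0.1]
opening: -0.0001
grip_force: 0.0
```

```bash
python3 -c "
from h import *
tgt((.55,-.27,.26),-.205)"
```

```text
t 2.15 q [-0.36 -0.42  2.11  0.    1.45 -1.65] pos [ 0.4197 -0.0805  0.2544] yaw -0.28 F [ 1.1  0.4 -0.1] op -0.0001 gf 0.0
shift [-0.1777 -0.1461 -0.0057] turn -0.075 tilt [-0.  0. -1.]
```

```bash
python3 -c "
from h import *
d=snap('wrist','w1.png');print(proj(d,[(.5406,-.0308,.02),(.5338,-.0518,.02)]))"
```

```text
[[318.88383929 251.92087053]
 [302.12106294 251.49670684]]
```

drive_tool:
  rows:
    - [[-0.03,-0.025,0.0],-0.025]
    - [[-0.03,-0.025,0.0],-0.025]
    - [[-0.03,-0.025,0.0],-0.025]
    - [[-0.03,-0.025,0.0],0]
    - [[-0.03,-0.023,0.0],0]
    - [[-0.02,-0.01,0.0],0]
    - [[0,0,0],0]
  jaw: 0

```text
t: 2.9
tool_pos: [0.5553, -0.2487, 0.2532]
tool_rot: [-0.323, -3.125, -0.0]
contact_force: [0.4, 0.2, -0.2]
opening: 0.0858
grip_force: 0.0
```

```bash
python3 -c "
from h import *
d=snap('wrist','w2.png');tgt((.552,-.271,.113),-.205)
a=load('w1.png')['image'];b=d['image']
H=np.zeros((600,800,3),np.uint8)
H[:300,:400]=cv2.resize(a,(400,300));H[:300,400:]=cv2.resize(b,(400,300))
p=proj(load('w1.png'),(.537,-.041,.02))[0].astype(int);q=proj(d,(.552,-.271,.06))[0].astype(int);print(p,q)
def crop(I,c,r):
    x0=max(0,c[0]-r);y0=max(0,c[1]-int(r*.75));print(x0,y0);return cv2.resize(I[y0:y0+int(1.5*r),x0:x0+2*r],(400,300),interpolation=cv2.INTER_CUBIC)
H[300:,:400]=crop(a,p,50);H[300:,400:]=crop(b,q,110);cv2.imwrite('pics/w12.png',H)"
```

```text
t 2.95 q [-0.54  0.05  1.7   0.    1.39 -1.91] pos [ 0.5544 -0.2476  0.2531] yaw -0.205 F [1. 1. 0.] op 0.0857 gf 0.0
shift [-0.0026 -0.0235  0.1401] turn -0.0 tilt [-0.001  0.001 -1.   ]
[310 251] [235 187]
260 214
125 105
```

View pics/w12.png

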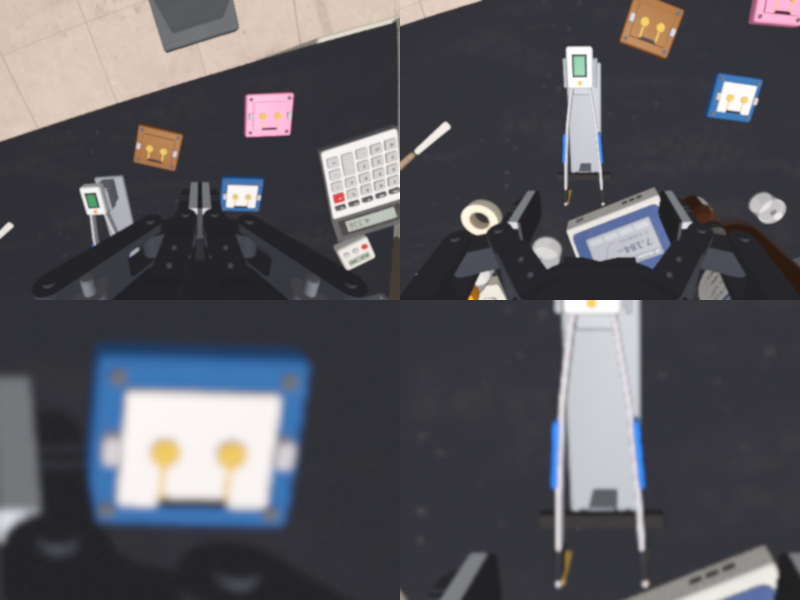

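The wrist views confirm the positions. Pads are at about (301,252) and (318,252) in w1. Grips are at about (209,190) and (257,190) in w2, with the tweezers aligned to the tool. Next I'll refine the numbers by colour.

```bash
python3 - <<'E'
from h import *
def blobs(f,lo,hi,box,m=6):
    d=load(f);x0,y0,x1,y1=box;h=cv2.cvtColor(d['image'],cv2.COLOR_BGR2HSV)[y0:y1,x0:x1]
    n,l,s,c=cv2.connectedComponentsWithStats(cv2.inRange(h,lo,hi))
    return d,[(s[i],c[i]+[x0,y0]) for i in range(1,n) if s[i][4]>=m]
for f,box in(('w1.png',(285,225,335,265)),('w2.png',(395,95,465,160))):
    d,B=blobs(f,(15,90,120),(35,255,255),box)
    for s,c in B: print(f,'pad',s[2:],c.round(1),atz(d,c,.02)[:2].round(4), 'pad-top rows',s[:2])
d,B=blobs('w2.png',(100,140,80),(125,255,255),(190,160,275,215))
for s,c in B:
    x0,y0,w,h,_=s; print('blue',s,c.round(1),atz(d,c,.059)[:2].round(4))
h=[(125+158/1.818,105+283/1.818),(125+245/1.818,105+283/1.818)]
print('bladeends z.055',[atz(d,p,.055)[:2].round(4) for p in h])
E
```

```text
w1.png pad [ 6  6 27] [300.8 252.1] [ 0.5343 -0.0537] pad-top rows [13 25]
w1.png pad [ 6  6 30] [317.4 252.4] [ 0.5407 -0.0329] pad-top rows [30 25]
w2.png pad [ 8  8 50] [422.3 125.2] [ 0.5344 -0.0541] pad-top rows [24 27]
w2.png pad [ 8  8 48] [440.4 127.6] [ 0.5412 -0.0333] pad-top rows [42 29]
blue [ 17  11   5  38 130] [209.  189.7] [ 0.5486 -0.2989]
blue [ 64  11   7  38 132] [256.8 189.3] [ 0.5584 -0.2499]
bladeends z.055 [array([ 0.6346, -0.3192]), array([ 0.6459, -0.2645])]
```

drive_tool:
  rows:
    - [[-0.002,-0.013,0.02],0]
    - [[-0.002,-0.013,0.02],0]
    - [[0,0,0.03],0]
    - [[0,0,0.03],0]
    - [[0,0,0.025],0]
    - [[0,0,0.017],0]
    - [[0,0,0],0]
    - [[0,0,0],0]

```text
t: 3.75
tool_pos: [0.553, -0.2732, 0.1126]
tool_rot: [0.32, 3.125, -0.0]
contact_force: [-0.4, -0.8, -0.3]
opening: 0.0852
grip_force: 0.0
```

```bash
python3 -c "
from h import *
tgt((.553,-.2735,.111),-.203)"
```

```text
t 3.75 q [-0.58  0.22  1.77  0.    1.15 -1.95] pos [ 0.553  -0.2732  0.1126] yaw -0.204 F [-0.4 -0.8 -0.3] op 0.0852 gf 0.0
shift [-0.0001 -0.0003  0.0016] turn -0.001 tilt [ 0. -0. -1.]
```

drive_tool:
  rows:
    - [[0,0,0],0]
    - [[0,0,0],0]
    - [[0,0,0],0]
    - [[0,0,0],0]
    - [[0,0,0],0]
    - [[0,0,0],0]
  jaw: 0.5
  grip_force: 30

```text
t: 4.35
tool_pos: [0.5545, -0.2747, 0.1151]
tool_rot: [0.321, 3.121, -0.004]
contact_force: [0.0, 0.6, 7.0]
opening: 0.0429
grip_force: 8.5
```

drive_tool:
  rows:
    - [[0,0,-0.001],0]
    - [[0,0,-0.001],0]
    - [[0,0,0],0]
    - [[0,0,0],0]
    - [[0,0,0],0]
  jaw: 0.6

```text
t: 4.85
tool_pos: [0.5544, -0.2744, 0.1162]
tool_rot: [0.321, 3.121, -0.003]
contact_force: [1.6, 0.3, 7.4]
opening: 0.0344
grip_force: 10.1
```

drive_tool:
  rows:
    - [[0,0,-0.01],0]
    - [[0,0,-0.02],0]
    - [[0,0,-0.02],0]
    - [[0,0,-0.02],0]
    - [[0,0,-0.02],0]
    - [[0,0,0],0]
    - [[0,0,0],0]

```text
t: 5.55
tool_pos: [0.5524, -0.2733, 0.2034]
tool_rot: [-0.321, -3.124, -0.0]
contact_force: [-0.9, -0.6, -2.2]
opening: 0.0346
grip_force: 9.6
```

```bash
python3 -c "
from h import *
d=snap('wrist','w3.png');snap('side','s3.png');tgt((.447,-.018,.2),-.307)
cv2.imwrite('pics/w3c.png',np.hstack([cv2.resize(d['image'][40:300,150:330],(400,577),interpolation=cv2.INTER_CUBIC),cv2.resize(load('s3.png')['image'][100:244,160:260],(400,577),interpolation=cv2.INTER_CUBIC)]))"
```

```text
t 5.65 q [-0.58  0.11  1.72 -0.    1.31 -1.95] pos [ 0.5519 -0.273   0.2019] yaw -0.205 F [ 0.3 -0.6 -0.7] op 0.0344 gf 9.6
shift [0.1546 0.2283 0.0027] turn 0.102 tilt [-0.003  0.002 -1.   ]
```

View pics/w3c.png

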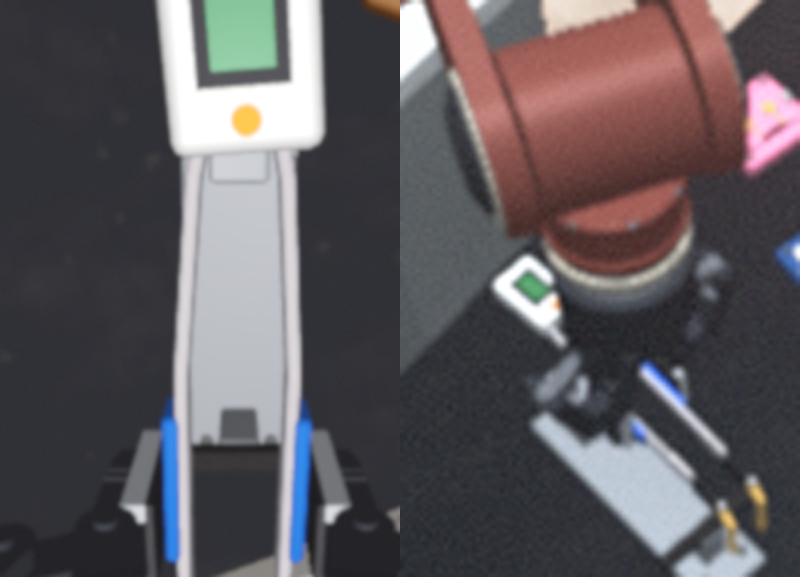

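The tweezers are held about evenly at the middle of the blue grips and are clear of the stand. Tip ends in the side view are at about (244,238) and (251,231). I'll go back first, then sideways to the chip.

drive_tool:
  rows:
    - [[0.02,0,-0.01],0]
    - [[0.04,0,-0.01],0]
    - [[0.04,0.01,0],0]
    - [[0.02,0.035,0],0]
    - [[0.01,0.04,0],0]
    - [[0.01,0.04,0],0]
    - [[0.01,0.04,0],0]
    - [[0.005,0.035,0],0]
    - [[0,0.02,0],0]
    - [[0,0.008,0],0]

```text
t: 6.65
tool_pos: [0.4467, -0.017, 0.2224]
tool_rot: [-0.317, -3.123, -0.001]
contact_force: [-0.4, 0.3, -0.6]
opening: 0.0345
grip_force: 9.6
```

drive_tool:
  rows:
    - [[0,0,0.01],0.04]
    - [[0,0,0.02],0.04]
    - [[0,0,0.02],0.022]
    - [[0,0,0],0]
    - [[0,0,0],0]
    - [[0,0,0],0]

```text
t: 7.25
tool_pos: [0.448, -0.0192, 0.1748]
tool_rot: [0.48, 3.103, -0.0]
contact_force: [-0.2, 0.2, -0.5]
opening: 0.0341
grip_force: 9.6
```

```bash
cat > tips.py <<'E'
from h import *
import sys
k=sys.argv[1]; dz=float(sys.argv[2]); P={}
for n in('scene','side','wrist'):
    d=snap(n,n+k+'.png'); h=cv2.cvtColor(d['image'],cv2.COLOR_BGR2HSV)
    m=cv2.inRange(h,(12,90,90),(35,255,255))
    c=proj(d,(.5375,-.0425,.03))[0].astype(int); print(n,'centre',c)
    N,l,s,ce=cv2.connectedComponentsWithStats(m)
    for i in range(1,N):
        if s[i][4]>=4 and abs(ce[i]-c).max()<50: print('  ',s[i],ce[i].round(1),'z.02',atz(d,ce[i],.02)[:2].round(4),'bottom@tip',atz(d,(ce[i][0],s[i][1]+s[i][3]),dz)[:2].round(4))
tgt((.451,-.015,.165),-.307)
I=[cv2.resize(load(n+k+'.png')['image'][max(0,c[1]-40):c[1]+35,max(0,c[0]-50):c[0]+50],(400,300),interpolation=cv2.INTER_CUBIC) for n,c in((n,proj(load(n+k+'.png'),(.5375,-.0425,.03))[0].astype(int)) for n in('scene','side'))]
cv2.imwrite('pics/t'+k+'.png',np.hstack(I))
E
python3 tips.py 4 .06
```

```text
scene centre [226 245]
   [221 227   4  10  29] [222.6 231.3] z.02 [ 0.5805 -0.0685] bottom@tip [ 0.5387 -0.037 ]
   [220 248   3   5   9] [221.2 250.1] z.02 [ 0.5413 -0.0313] bottom@tip [ 0.5084 -0.0076]
   [265 280   2   3   4] [265.5 281. ] z.02 [ 0.419 -0.043] bottom@tip [ 0.3962 -0.0202]
side centre [268 160]
   [268 139   4  11  27] [270.1 143.3] z.02 [0.5021 0.0164] bottom@tip [ 0.5316 -0.0297]
   [262 143   4  11  24] [263.5 147.5] z.02 [ 0.4948 -0.0074] bottom@tip [ 0.5243 -0.0517]
wrist centre [262 290]
   [247 280   9   9  58] [250.7 283.9] z.02 [ 0.534  -0.0532] bottom@tip [ 0.5098 -0.0447]
   [268 280   7  11  50] [271.6 284.4] z.02 [ 0.5411 -0.0332] bottom@tip [ 0.5171 -0.0285]
   [271 295   3   4   5] [272.  296.4] z.02 [ 0.5556 -0.0371] bottom@tip [ 0.5252 -0.0305]
   [239 319   5  12  49] [240.7 324.3] z.02 [ 0.5813 -0.08  ] bottom@tip [ 0.5512 -0.0676]
   [266 320   5  11  53] [268. 325.] z.02 [ 0.5912 -0.052 ] bottom@tip [ 0.5586 -0.0441]
t 7.4 q [-0.21 -0.27  2.13 -0.    1.28 -1.47] pos [ 0.4481 -0.019   0.1751] yaw -0.307 F [ 0.3 -0.3 -1. ] op 0.0345 gf 9.6
shift [-0.0015  0.0047  0.0101] turn 0.0 tilt [ 0.002 -0.    -1.   ]
```

View pics/t4.png

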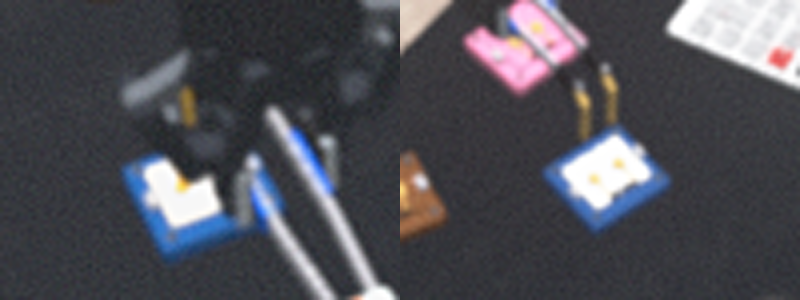

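The scene and side crops show both tips above the chip, with a gap about equal to the pads'. Now I'll triangulate the tip ends.

```bash
cat > tri.py <<'E'
from h import *
def tri(obs):
    A=[];b=[];r=[]
    for d,p in obs:
        o,v=ray(d,p);v/=np.linalg.norm(v);M=np.eye(3)-np.outer(v,v);A.append(M);b.append(M@o);r.append((M,o))
    X=np.linalg.lstsq(np.vstack(A),np.hstack(b),rcond=None)[0]
    return X.round(4),[round(float(np.linalg.norm(M@(X-o))),4) for M,o in r]
E
python3 - <<'E'
from tri import *
a,b,w=[load(n+'4.png') for n in('scene','side','wrist')]
L=[(a,(222.2,236.5)),(b,(270,149.5)),(w,(268,320))];R=[(b,(263.5,153.5)),(w,(240.9,319))]
print('L',tri(L),tri(L[1:]),tri(L[:2]),'R',tri(R))
print('pads side/wrist',tri([(a,(221.2,250.1-.5)),(w,(271.6,284))]))
for z in(.065,.07,.075):print(z,[atz(d,p,z)[:2].round(4).tolist() for d,p in L+R])
for n in('side','scene'):
  d=load(n+'0.png');h=cv2.cvtColor(load(n+'4.png' )['image'],cv2.COLOR_BGR2HSV)
  c=proj(d,(.5375,-.0425,.02))[0].astype(int)
  m=cv2.inRange(h,(15,50,120),(35,255,255))[c[1]-6:c[1]+7,c[0]-10:c[0]+11]; N,l,s,ce=cv2.connectedComponentsWithStats(m)
  print(n,[(s[i][4],(ce[i]+c-[10,6]).round(1),atz(d,ce[i]+c-[10,6],.02)[:2].round(4)) for i in range(1,N)])
E
```

```text
L (array([ 0.5347, -0.0352,  0.0701]), [0.0028, 0.0004, 0.0029]) (array([ 0.5351, -0.0369,  0.0724]), [0.0007, 0.0007]) (array([ 0.534 , -0.0333,  0.0683]), [0.0004, 0.0004]) R (array([ 0.5278, -0.0582,  0.0719]), [0.0006, 0.0006])
pads side/wrist (array([ 0.5447, -0.034 ,  0.0155]), [0.0006, 0.0006])
0.065 [[0.5367, -0.0347], [0.5324, -0.0315], [0.5416, -0.0392], [0.5253, -0.0534], [0.5335, -0.0611]]
0.07 [[0.5331, -0.0321], [0.5344, -0.0347], [0.5368, -0.038], [0.5273, -0.0565], [0.5289, -0.0593]]
0.075 [[0.5295, -0.0295], [0.5364, -0.0379], [0.532, -0.0368], [0.5293, -0.0595], [0.5244, -0.0575]]
side [(np.int32(4), array([272.5, 160.5]), array([ 0.5426, -0.0315])), (np.int32(4), array([266.5, 164.5]), array([ 0.5363, -0.0531]))]
scene [(np.int32(14), array([221.1, 250.4]), array([ 0.5408, -0.0306]))]
```

drive_tool:
  rows:
    - [[-0.002,0.003,0.0],0]
    - [[-0.002,0.003,0.01],0]
    - [[0,0,0.01],0]
    - [[0,0,0.01],0]
    - [[0,0,0.005],0]
    - [[0,0,0],0]
    - [[0,0,0],0]
    - [[0,0,0],0]

```text
t: 8.2
tool_pos: [0.4534, -0.0143, 0.1393]
tool_rot: [0.48, 3.104, -0.0]
contact_force: [-1.1, -0.7, -1.0]
opening: 0.0341
grip_force: 9.6
```

```bash
python3 tips.py 5 .035
```

```text
scene centre [226 245]
   [219 250   5   3  12] [220.8 250.9] z.02 [ 0.5402 -0.0293] bottom@tip [ 0.5258 -0.0186]
side centre [268 160]
   [271 147   4   5  13] [272.3 148.6] z.02 [0.5184 0.0039] bottom@tip [ 0.531 -0.016]
   [264 151   4   4   9] [265.6 152.2] z.02 [ 0.5094 -0.0184] bottom@tip [ 0.521  -0.0359]
wrist centre [255 314]
   [237 302  12  12  88] [242.7 306.4] z.02 [ 0.5339 -0.0535] bottom@tip [ 0.5288 -0.0511]
   [263 302  10  11  80] [267.8 306.5] z.02 [ 0.5407 -0.0324] bottom@tip [ 0.5341 -0.0311]
   [239 315   6  16  50] [241.1 323.7] z.02 [ 0.5523 -0.0612] bottom@tip [ 0.5459 -0.0583]
   [266 320   5  11  45] [268.1 325.4] z.02 [ 0.5617 -0.0384] bottom@tip [ 0.5528 -0.0364]
t 8.35 q [-0.2  -0.21  2.15 -0.    1.2  -1.46] pos [ 0.4534 -0.0143  0.1394] yaw -0.307 F [-0.1  0.2 -0.3] op 0.0342 gf 9.6
shift [ 0.002  -0.0014 -0.0256] turn 0.0 tilt [ 0.001 -0.    -1.   ]
```

```bash
python3 - <<'E'
from tri import *
w=load('wrist5.png');b=load('side5.png');b0=load('side0.png');w4=load('wrist4.png')
for z in(.032,.035,.038):
    L=atz(w,(268,320),z);R=atz(w,(240.9,319),z);print(z,L.round(4),R.round(4),'mid',((L+R)/2).round(4),'gap',np.linalg.norm(L-R).round(4))
d=cv2.absdiff(b['image'],b0['image']).sum(2)
print(d[142:170,258:282])
h=cv2.cvtColor(b['image'],cv2.COLOR_BGR2HSV)[:,:,1];print(h[142:170,258:282])
E
```

```text
0.032 [ 0.5441 -0.0338  0.032 ] [ 0.5361 -0.0553  0.032 ] mid [ 0.5401 -0.0445  0.032 ] gap 0.023
0.035 [ 0.5412 -0.033   0.035 ] [ 0.5334 -0.0543  0.035 ] mid [ 0.5373 -0.0436  0.035 ] gap 0.0226
0.038 [ 0.5384 -0.0323  0.038 ] [ 0.5307 -0.0532  0.038 ] mid [ 0.5345 -0.0427  0.038 ] gap 0.0222
[[285 226  61  22  21   5  29   9  26  35  23  14   3  17   7  10  13   5
    6   5   7  19  19  20]
 [260 231  77  10   5   4  14  27  22  47  35  28   6   6  27   7  12  10
    5  16   8  18  20   9]
 [116 126  26   5  21  17   6  13   4  37  60  37  25 100 112  29  12   5
    4   5   7   7   5  13]
 [ 39  30  26   9   7   5  19   4   3  13  42  23  67 160 149  46  13  18
    7  12  13   7   5   3]
 [ 22  32  72  32   8  11   7  27   3   8  21  15  78 206 187  81   7   2
    3   5  17   5   9   5]
 [  7  26  25  59  28  41  16  61   7  21  12   9  85 207 271 147  29  11
   24  11   3   6   8   7]
 [ 11  12  27  59  38  32 150 180  69   6  31   4  48 202 326 280  84  14
   13   8  22  17   7   4]
 [ 19  16   8  29  32  49 192 267 106   4  19   9  17 130 308 306 127   4
    4   7   5  10  19  
[... 4153 characters left out ...]
 4   0   0   0   1   1  21  53  25   1   1   1   1   1   0   7   9
    2   0   0   2  42 107]
 [106  36   0   0   1   0   2  50  94  63  10   1   0   0   1   0   2  13
   16   4   2   6  57 111]
 [153 101  25   0   0   1   0  28  72  56  14   0   1   1   0   1   3  11
   15  14  34  74 121 138]
 [159 133  59   3   1   0   0   1   9  12  13   3   1   0   0   1   4  25
   75  99 120 146 160 154]
 [154 123  59   8   2   0   0   1   1   1   6   9   7   3   4  11  58 117
  138 152 158 158 161 155]
 [155 128  78  30  14   5   0   0   0   0   1   8  20   9  29  57 119 151
  153 161 159 155 154 146]
 [139 147 122  83  63  65  23   1   0   0   0   3   3  46 104 127 144 157
  158 155 157 156 140 122]]
```

drive_tool:
  rows:
    - [[0.0,0.0,0.004],0]
    - [[0,0,0.004],0]
    - [[0,0,0.002],0]
    - [[0,0,0],0]
    - [[0,0,0],0]
    - [[0,0,0],0]
    - [[0,0,0],0]

```text
t: 9.05
tool_pos: [0.4532, -0.0143, 0.1291]
tool_rot: [0.48, 3.104, -0.0]
contact_force: [-0.1, -0.2, -0.8]
opening: 0.0342
grip_force: 9.6
```

```bash
python3 - <<'E'
from tri import *
w=snap('wrist','w6.png');b=snap('side','s6.png');a=snap('scene','a6.png');b0=load('side0.png')
tgt((.4534,-.0143,.1294),-.307)
for z in(.022,.025,.028):
    L=atz(w,(268,320),z);R=atz(w,(240.9,319),z);print(z,L.round(4),R.round(4),'mid',((L+R)/2).round(4))
print(cv2.absdiff(b['image'],b0['image']).sum(2)[150:172,262:278])
h=cv2.cvtColor(b['image'],cv2.COLOR_BGR2HSV)[:,:,1];print(h[150:172,262:278])
h=cv2.cvtColor(w['image'],cv2.COLOR_BGR2HSV)[:,:,1];print(h[304:336:2,230:280:2])
E
```

```text
t 9.2 q [-0.2  -0.19  2.15 -0.    1.18 -1.46] pos [ 0.4531 -0.0143  0.129 ] yaw -0.307 F [-1.3  0.4 -0.1] op 0.0342 gf 9.6
shift [-0.0003  0.     -0.0004] turn 0.0 tilt [ 0. -0. -1.]
0.022 [ 0.5433 -0.0335  0.022 ] [ 0.5354 -0.0551  0.022 ] mid [ 0.5394 -0.0443  0.022 ]
0.025 [ 0.5405 -0.0328  0.025 ] [ 0.5327 -0.054   0.025 ] mid [ 0.5366 -0.0434  0.025 ]
0.028 [ 0.5376 -0.0321  0.028 ] [ 0.53   -0.0529  0.028 ] mid [ 0.5338 -0.0425  0.028 ]
[[ 34  22  90 135  45  20  18  14  59 207 272 168  26   7   9   6]
 [ 36  45 191 232  83  18  13   7  27 124 214 219  97   8  14  11]
 [ 18  47 199 217 107  11  16   9   8  58 156 189  84  11  29   9]
 [ 15  55 162 235 152  30   7   6  23  49  95 108  42  11  10   8]
 [ 34  28 127 235 195  78   6   7   6  82 225 167  33  19   7   9]
 [ 10  10  75 194 224  93   9   9   4  12 203 281  91   4   5  19]
 [  7  11  31 102 127  48   8   2   0   8 177 208  56   4   4   6]
 [ 11   6  39 124 216  76   0   1   1   9 171 108   9   2   2   4]
 [  1   6  60 185 259  67   1   3   3  17 171  88   1   3   1   1]
 [  1   3  19  92 225  58   3   2   1  23 147  76 
[... 3277 characters left out ...]
11   8   8   8   8   8   8   8   8  13
   60 156 120  18   6   7   6]
 [  7   7   7   7  67 155 125  28   9   8   8   8   8   8   8   8   8  12
   54 159 123  11   7   8   5]
 [  8   7   7   5  60 154 128  30   9   8   8   8   8   8   8   8   8  10
   43 157 114   9   7   7   6]
 [  8   7   7   7  61 154 140  39   9   8   8   9   8   9   8   8   9   9
   38 155 104   8   7   7   8]
 [  8   9  10   9  67 142 151  73  13  10  12  10  10  10  12  10  10  13
   67 151 107   9   7   9   8]
 [ 25  33  32  31  24  29  73  80  14  27  25  24  29  24  24  23  24  12
   73  68  23  23  23  32  32]
 [ 25  32  33  32  25  25  26  32  32  26  25  31  30  30  39  32  32  32
   26  33  26  33  33  33  25]]
```

drive_tool:
  rows:
    - [[0,0.001,0.001],0]
    - [[0,0,0.001],0]
    - [[0,0,0],0]
    - [[0,0,0],0]
    - [[0,0,0],0]
    - [[0,0,0],0]

```text
t: 9.8
tool_pos: [0.4534, -0.0133, 0.127]
tool_rot: [0.48, 3.105, -0.0]
contact_force: [0.0, -0.0, -0.6]
opening: 0.0344
grip_force: 9.6
```

drive_tool:
  rows:
    - [[0,0,0.001],0]
    - [[0,0,0],0]
    - [[0,0,0],0]
    - [[0,0,0],0]
    - [[0,0,0],0]

```text
t: 10.3
tool_pos: [0.4534, -0.0133, 0.1259]
tool_rot: [0.48, 3.105, -0.0]
contact_force: [-0.3, 0.3, -1.5]
opening: 0.0346
grip_force: 9.6
```

drive_tool:
  rows:
    - [[0,0,0.001],0]
    - [[0,0,0],0]
    - [[0,0,0],0]
    - [[0,0,0],0]
    - [[0,0,0],0]

```text
t: 10.8
tool_pos: [0.4534, -0.0133, 0.1249]
tool_rot: [0.48, 3.105, -0.0]
contact_force: [0.5, -0.5, -0.4]
opening: 0.0343
grip_force: 9.6
```

drive_tool:
  rows:
    - [[0,0,0.001],0]
    - [[0,0,0],0]
    - [[0,0,0],0]
    - [[0,0,0],0]
    - [[0,0,0],0]

```text
t: 11.3
tool_pos: [0.4534, -0.0133, 0.1239]
tool_rot: [0.48, 3.105, -0.0]
contact_force: [0.7, 0.1, 0.9]
opening: 0.0345
grip_force: 9.5
```

drive_tool:
  rows:
    - [[0,0,0.001],0]
    - [[0,0,0],0]
    - [[0,0,0],0]
    - [[0,0,0],0]
    - [[0,0,0],0]

```text
t: 11.8
tool_pos: [0.4534, -0.0133, 0.1229]
tool_rot: [0.48, 3.105, 0.0]
contact_force: [-0.0, 0.2, 1.4]
opening: 0.0341
grip_force: 9.2
```

```bash
python3 - <<'E'
from tri import *
w=snap('wrist','w7.png');tgt((.4534,-.0133,.123),-.307)
h=cv2.cvtColor(w['image'],cv2.COLOR_BGR2HSV)[:,:,1];print(h[300:336:2,230:280:2])
for z in(.02,.022):
    L=atz(w,(268,320),z);R=atz(w,(240.9,319),z);print(z,L.round(4),R.round(4),'mid',((L+R)/2).round(4))
for f in range(5): print(ctrl.get_obs()['contact_force'].round(1)) if snap('side','s7.png') else 0
E
```

```text
t 11.85 q [-0.19 -0.18  2.15  0.    1.17 -1.46] pos [ 0.4534 -0.0133  0.1229] yaw -0.307 F [-0.  -0.1  0.4] op 0.0343 gf 9.2
shift [-0.     -0.     -0.0001] turn 0.0 tilt [-0.  0. -1.]
[[  5   6   6   6   9   9   9   9   9   9  10  10   9  10  10  10  10   9
   10   9   9   9   7   8   6]
 [  6   7   6   5   7   8   8   8   8   8   8   9   8   8   9   9   9   9
    8   8   9   9   8   6   6]
 [  6   7   7   5   8   8   8   8   8   8   8   8   8   8   8   8   8   8
    8   8   8   8   6   6   6]
 [  6   6   7   7   8   8   8   8   8   8   8   8   8   8   8   8   8   8
    8   8   8   8   6   6   6]
 [  7   6   7   7   8   8   8   8   8   8   8   8   8   8   8   8   8   8
    8   8   8   7   5   4   6]
 [  7   5   7   9   9   9   8   8   8   8   8   8   8   8   8   8   8   8
    8   8   8   8   7   6   7]
 [  7   6   7   8   8   8   8   8   8   8   8   8   8   8   8   8   8   8
    8   8   8   7   5   6   7]
 [  8   5   7   8  10  10  10  10   9   8   8   8   8   8   8   8   8   9
   10  10  10   9   5   6   7]
 [  8   7   7   7  47  72  74  41  12   8   8   8   8   8   8   9  10  23
 
[... 529 characters left out ...]
 149 151  67   7   8   5]
 [  9   5   7   5  21 142 147  31   9   8   8   8   8   8   8   8   8  11
   36 130 149  57   7   7   6]
 [  7   8   6  11  22 129 127  26   9   8   8   9   9   9   8   8   9   9
   32 126 142  55  12   9   8]
 [ 30  31  31  30  15  15  50  23  10  11   9   9   8   8   8   9  10  11
   36  73  34  15  30  31  24]
 [ 24  32  24  31  31  23  32  23  21   6   8   9  11  10  10  10  10  26
   29  24  32  16  31  32  31]]
0.02 [ 0.5395 -0.0316  0.02  ] [ 0.5318 -0.0526  0.02  ] mid [ 0.5356 -0.0421  0.02  ]
0.022 [ 0.5376 -0.0311  0.022 ] [ 0.53   -0.0519  0.022 ] mid [ 0.5338 -0.0415  0.022 ]
[-0.3  0.5 -0. ]
[0.2 0.4 0. ]
[ 0.1  0.2 -0.3]
[0.3 0.2 0.2]
[ 0.3 -0.   0.7]
```

drive_tool:
  rows:
    - [[0,0,-0.002],0]
    - [[-0.0015,0,0],0]
    - [[0,0,0],0]
    - [[0,0,0],0]
    - [[0,0,0],0]
    - [[0,0,0],0]
    - [[0,0,0],0]

```text
t: 12.8
tool_pos: [0.4548, -0.0137, 0.1248]
tool_rot: [-0.48, -3.105, -0.0]
contact_force: [0.4, 0.9, -0.9]
opening: 0.0344
grip_force: 9.3
```

```bash
python3 - <<'E'
from tri import *
b=snap('side','s8.png');b0=load('side0.png');tgt((.455,-.0138,.125),-.307)
print(cv2.absdiff(b['image'],b0['image']).sum(2)[154:170,262:278])
print([round(2*x,3) for x in ctrl.get_obs()['dq']])
E
```

```text
t 12.85 q [-0.19 -0.18  2.15 -0.    1.17 -1.46] pos [ 0.4548 -0.0137  0.1249] yaw -0.307 F [0.9 0.4 0.7] op 0.0343 gf 9.3
shift [-0.0002  0.     -0.0001] turn 0.0 tilt [-0. -0. -1.]
[[ 20  14  60 188 219 173  41   6  10   4  20 100 113  31   6  12]
 [ 20   4  31 122 218 181  36   7   3   0  11 177 163  25  12  10]
 [ 10   8  16  36 101 115  62   5   0   0   4 195 287  91   5   3]
 [ 15   4  23  74 190 195  43   1   1   3  10 176 223  68  14   6]
 [  9   8   6  40 150 212  38   3   3   3  31 193 114  15   4   7]
 [  2   1   3   6  76 193  40   2   1   2  61 201  70   1   2   6]
 [  3   0   0   1  59 186  46   2   3   1  48 130  38   1   3   3]
 [  1   0   3   0  66 191  45   1   0   6  19  27  15   1   0   0]
 [  1   0   1   1  83 195  46   3   1   1   4   2   2   0   0   0]
 [  0   1   3   7  97 178  38   2   0   0   0   1   0   0   0   0]
 [  1   1   0  12  54  74  16   0   1   0   0   0   1   2   2   2]
 [  0   1   2   2  10  14   3   0   0   0   0   0   8   4   3   5]
 [  1   0   0   1   2   1   1   1   0   1   0   4   4   2  11   9]
 [  1   0   0   0   0   1   2   1   2   2   2  12  10   1   6   3]
 [  4   7   0   0   0   0   0   1   0   5   1  12   7   1   3  12]
 [ 15   6   5   2   0   0   0   2   2   5   3   1   2  12   6   6]]
[np.float64(-0.001), np.float64(0.002), np.float64(0.002), np.float64(0.003), np.float64(0.004), np.float64(0.0)]
```

drive_tool:
  rows:
    - [[0.0005,-0.001,0],0]
    - [[0,0,0],0]
    - [[0,0,0],0]
    - [[0,0,0],0]
    - [[0,0,0],0]
    - [[0,0,0],0]

```text
t: 13.45
tool_pos: [0.4541, -0.0145, 0.1249]
tool_rot: [0.48, 3.105, 0.0]
contact_force: [0.3, 0.1, -0.3]
opening: 0.0347
grip_force: 9.3
```

```bash
python3 -c "
from station import ctrl
print(ctrl.finish_job())"
```

```text
the job is handed in; nothing more can be done
None
```

I handed the job in at about 13.5 s, but no verdict came back: the tweezers are held level with a tip gap of about 22–23 mm, roughly 1–2 mm above the pads and about 2 mm off centre by my camera estimates.

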